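# Snap the filter cassette onto the bench dust box

## Task

Pick up the longer of the two black filter cassettes by its grip rib and fit it on top of the grey dust box, pressing it straight down between the two white snap hooks until both sides have clicked over it and it lies level on the seal. Feel for the clicks and press gently: do not crush the seal or the cradle, and leave the shorter spare cassette and the other things on the bench alone. Then let go.

Things in the scene. Friction and masses are not known exactly. Their poses are not given: they have to be found in the camera images.
- cassette: The longer black filter cassette: loose flat plate 80 (x) x 130 (y) x 6 mm, about 0.22 kg, on its middle a grip rib 60 mm long along x, 16 mm thick along y, its top 40 mm above the underside. Paper and bars show on its top. Origin at the centre of the underside, z up. Starts flat on the bench. The hooks snap over its short ends, 65 mm from the centre along +-y; half a turn makes no difference.
- cassette_grip (a point): Point in the middle of the rib of the long cassette, 28 mm above its underside (22 mm above the plate's top); pinch here from above across the 16 mm (along the cassette's y).
- dust_box: Fixed grey open-topped box 130 (x) x 210 (y) x 58 mm high, hose stub on its +x side. Origin at the centre of its underside, on the bench. In it, centred, stands a cradle with a black rubber seal frame on which the cassette lies, two upright aluminium fences and two white snap hooks. The cassette goes on centred, its y axis along the box's y axis, either way round.
- seal_low (a point): Point fixed to the box, on its vertical centre line 70 mm above its underside: the top of the soft seal when the cradle is at its lowest. The cradle (seal, fences, hooks together) is hand-set 0 to 24 mm higher than that, which is NOT measured. Squeezing the seal by more than 3.5 mm (about 21 N on it) crushes it; so does over 40 N of contact in all between the cassette and the box with hooks and fences.
- fences (a point): Point fixed to the box on its centre line, 87 mm above its underside: where the straight part of the two fences ends with the cradle at its lowest (17 mm above the seal; flared tops reach 25 mm above it). Inner faces at x = +-42 mm, leaving 2 mm beside the cassette. They rise with the cradle.
- hook_a (a joint): Lean of the snap hook (26 mm wide) at the box's +y end, rad: 0 = upright (free, or clicked over the cassette), 0.04 to 0.09 while the cassette's end spreads it; springs back. Its nose overhangs the cassette end by 4 mm; the slope above rises 12 mm to 3 mm outside that end, top 20 mm above the seal.
- hook_b (a joint): The same for the hook at the box's -y end. Pressing the cassette down, both hooks together resist with about 7 to 14 N (underside about 15 to 8 mm above the seal), then only a few N while they rub on its ends; they click over it when it squeezes the seal by about 1 mm. A hard push in between is not yet the seat.
- spare: Shorter black spare cassette, same shape but 80 x 100 x 6 mm, same rib; does not reach the hooks. Leave alone. Its place on the bench and the long cassette's may be swapped. Origin at the centre of its underside.
- hammer: Loose hammer lying on the bench beyond the work; leave alone.
- putty_knife: Loose putty knife lying on the bench beyond the cassettes; leave alone.
- block_a: Loose pale wood block 75 x 38 x 38 mm; leave alone.
- block_b: Loose wood block 60 x 40 x 30 mm; leave alone.
- sanding_block: Loose cork sanding block 110 x 65 x 30 mm; leave alone.
- mixing_cup: Loose white plastic cup, 76 mm across, 90 mm high; leave alone.
- hardener: Loose grey bottle, 60 mm across, 160 mm high; leave alone.
- seal (a joint): Squeeze of the black rubber seal, m: 0 = untouched, 0.001 to 0.002 with the cassette clicked home; above 0.0035 it is crushed. It yields about 6 N per mm.
Things that resemble listed ones, but are neither listed nor needed, are in the scene too. What is shaped like the cassette but blue, pink or red is not meant.

How it is judged:
By the outcome, as a careful person would: the job done as asked, in the order asked, and still so for the second after the job is handed in, with the robot touching nothing.
It also fails if it takes over 54 s, if anything falls off the work surface, if the arm or the gripper's body presses on something with over 40 N, if the wrist force passes 120 N, or if a joint passes its speed limit or range.

## Robot

A 6-joint arm with a two-finger parallel gripper is mounted at the origin on the work surface. World frame = base frame: x ahead of the robot, y to its left, z up, the work surface at z = 0. Lengths are in m, angles in rad, forces in N, time in s.
With the tool pointing down it reaches from about 0.325 to 0.9 m from the base axis. Payload 6.1 kg.
Tool frame: the origin (TCP) lies at the very end of the fingers, on their centre line; the grasp point (between the pads) lies 19 mm behind it; z points along the fingers, y is the direction in which the jaws open and shut (so a half turn about z gives the same grasp; the last joint's range is limited). The gripper opens to 85 mm and grips with 20 to 120 N. Pads are 22 mm wide; open, the fingers measure 114 mm over their backs; the gripper's body (76 mm by 85 mm) begins 54 mm behind the grasp point. The pads swing forward as they close: fully open they stand 13 mm farther back than shut.
Start: joints at [-1.358, 0.22, 1.526, -0, 1.395, -0.126], TCP at [0.208, -0.589, 0.231] pointing down, gripper open.
Joint ranges: [-2.98, 2.98], [-0.91, 2.08], [0.09, 2.57], [-1.24, 4.39], [0.2, 2.65], [-2.68, 2.68]. Speed limits (rad/s): [2.57, 2.57, 3.01, 3.14, 3.14, 3.14].

## Interface

Orientations are given as a rotation vector (axis times angle).
In Python, from rig import * gives the robot as it stands. The module is installed in compiled form; this text tells all that it offers.
- The arm moves only by the tool arm_command, never from a script. Its argument "increments" is a list of rows, each a list of 7 numbers: the closure in counts, from 0 (fully open) to 255 (shut), then the shift along the tool's x, y, z in mm, then the turn, a rotation vector about the tool's x, y, z in degrees. A call has 1 to 5 rows; each row is the pose to reach, as a shift and turn from the pose commanded when the call began, along the tool's axes at that moment; what a row does not reach only later rows make up. A row lasts 1/8 s, in which the tool goes at most 62.5 mm and 10.7 degrees, less where a joint would pass 70% of its speed; a pose out of reach is approached as far as the arm can. A call with a gripper value outside its range is refused whole. The fingers move at their own pace and stop on an object; the grip force is fixed at half the most. Time passes only in rows, so rows that repeat a pose let the fingers close. It gives the time, the measured TCP pose, the force and the opening at its end, in the units of the state.
- state(): the state, without advancing time (a new reading comes with each control period).
- capture(name): name is "scene" or "side" or "wrist"; returns a dict with "img" (420x560x3 uint8, red, green, blue), "intrinsics" (3x3 intrinsics, pixels), "k1" (the pictures are not rectified: a ray, as slopes to the right and down, at radius r is drawn at 1 + k1 r^2 times it, then the intrinsics apply), "eye" and "rotation" of the camera in the world; the wrist camera has in their place "tool_from_camera" (4x4, takes a point from camera to tool coordinates, whose origin is the TCP and whose axes are the flange's). Camera axes: x right, y up, looking along -z (the intrinsics and any distortion apply to the point x, -y, -z); pixel columns grow to the right and rows downward; lengths in m; the calibration is good to about 2 mm. A picture is of the moment at which its call begins: read the wrist's pose just before it. There is no depth.
- hand_in(): hands the job in, once; it reports no verdict.
The state is a dict: "clock": time; "qpos": joint angles; "dq": joint speeds; "tau": joint torques, N m; "ee_pos": TCP position; "tcp_rot": TCP orientation; "ft_force": force on the tool from outside, world axes, zero at the start; "ft_torque": the same for the moment, N m; "width": opening from 0.0 (shut) to 1.0 (fully open).
Only numpy, scipy, OpenCV 4.12 (cv2) and the standard library are available. Lean on these libraries where they do the work, as an engineer would, in place of code of your own. Each camera call takes 0.05 s, during which the arm holds its last target. There are 200 camera calls.

## Working session

There is one attempt and no reset: what is moved stays moved. The work goes in short steps, Python scripts to look and compute and a tool call to move; the robot and the scene stay as the last step left them, time stands still between calls to the robot, and variables do not carry over. Pictures are saved under pics/ and viewed, about 8 in all and at most 12, crops included, and the job is handed in when it is done.

Besides the shell and the picture viewer there is one more tool, called after "Emit:" as name(argument=value, ...), one argument or row to a line, values as JSON. arm_command: Moves the arm, as the interface text tells. Its arguments: {"type":"object","properties":{"increments":{"type":"array","items":{"type":"array","items":{"type":"number"}}}},"required":["increments"]}

```bash
mkdir -p pics; cat > h.py <<'E'
from rig import *
import numpy as np, cv2
from scipy.spatial.transform import Rotation as R
def cam(name):
    s=state(); c=capture(name)
    if 'eye' not in c:
        T=np.array(c['tool_from_camera']); Rt=R.from_rotvec(s['tcp_rot']).as_matrix()
        c['rotation']=Rt@T[:3,:3]; c['eye']=Rt@T[:3,3]+np.array(s['ee_pos'])
    return c
def save(c,f): cv2.imwrite(f,c['img'][:,:,::-1])
def ray(c,p):
    K=np.array(c['intrinsics']); d=(np.array(p,float)-K[:2,2])/[K[0,0],K[1,1]]
    u=d.copy()
    for _ in range(30): u=d/(1+c['k1']*(u@u))
    v=np.array(c['rotation'])@[u[0],-u[1],-1]; return np.array(c['eye']),v
def onz(c,p,z):
    e,v=ray(c,p); return e+v*(z-e[2])/v[2]
def proj(c,P):
    q=np.array(c['rotation']).T@(np.array(P)-np.array(c['eye'])); u=np.array([q[0],-q[1]])/-q[2]
    u=u*(1+c['k1']*(u@u)); K=np.array(c['intrinsics']); return u*[K[0,0],K[1,1]]+K[:2,2]
def tri(a,p,b,q):
    e1,v1=ray(a,p);e2,v2=ray(b,q);v1/=np.linalg.norm(v1);v2/=np.linalg.norm(v2)
    t=np.linalg.lstsq(np.c_[v1,-v2],e2-e1,rcond=None)[0]
    A=e1+v1*t[0];B=e2+v2*t[1]; return (A+B)/2,np.linalg.norm(A-B)
E
python3 - <<'E'
from h import *
import pickle
cs={n:cam(n) for n in('scene','side','wrist')}
pickle.dump(cs,open('c0.pkl','wb'))
for n in cs: save(cs[n],f'pics/{n}0.png'); print(n,cs[n]['eye'],cs[n]['k1'],cs[n]['intrinsics'][0])
print(state())
E
```

```text
scene [1.17576764 0.51051108 0.7854173 ] -0.1508536888315715 [448.55762202   0.         279.56361188]
side [0.22560912 0.82808019 1.08376392] -0.201488291464801 [536.1386947    0.         274.82178715]
wrist [ 0.27660402 -0.56467705  0.37310264] 0.02357814360007214 [337.00954205   0.         275.76978509]
{'clock': 0.15, 'qpos': array([-1.35808224e+00,  2.21092292e-01,  1.52733655e+00, -1.39113242e-08,
        1.39472415e+00, -1.26097997e-01]), 'dq': array([-4.02049903e-04, -3.24656482e-03, -2.08050066e-03, -7.83727449e-04,
       -2.80992757e-05,  1.02549693e-03]), 'tau': array([ 2.94634265e-03, -4.97483468e+01, -3.89904428e+01,  1.00996735e-04,
        7.06502498e-03,  4.51975370e-05]), 'ee_pos': array([ 0.2076268 , -0.58900622,  0.23042747]), 'tcp_rot': array([-3.09508444e+00, -5.29400031e-01,  1.06082637e-04]), 'ft_force': array([ 0.33293804,  0.10565858, -0.20252382]), 'ft_torque': array([-0.00843882, -0.01481126, -0.00965711]), 'width': 1.004288937790164}
```

View pics/scene0.png

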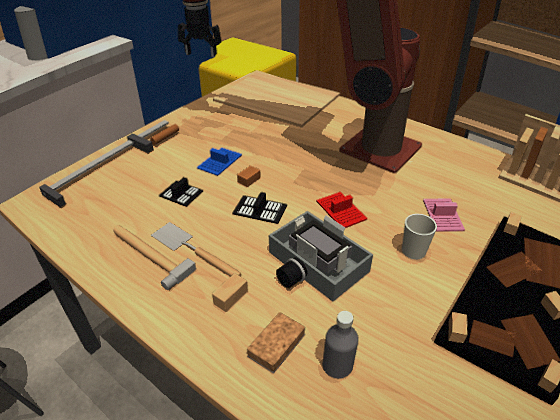

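View pics/side0.png

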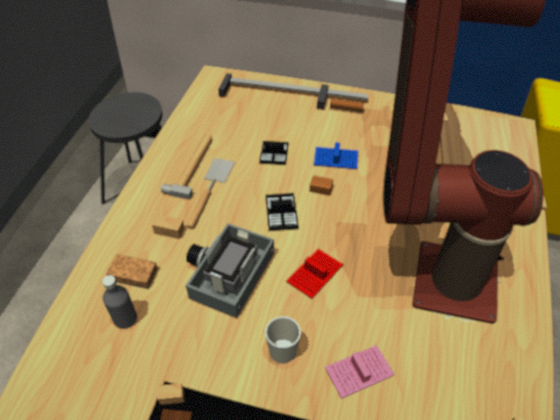

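The two black candidates are at scene (260,207) / side (282,211) and at scene (181,191) / side (274,153). The blue, red and pink plates are decoys. The dust box is at scene (320,253) / side (232,267). Next I'll measure sizes and enlarge.

```bash
cat > m1.py <<'E'
from h import *
import pickle
cs=pickle.load(open('c0.pkl','rb'))
def black(c,box):
    x0,y0,x1,y1=box; m=np.zeros(c['img'].shape[:2],np.uint8)
    im=c['img'][y0:y1,x0:x1].astype(int)
    m[y0:y1,x0:x1]=((im.max(2)-im.min(2)<45)).astype(np.uint8)*255   # black+white paper; wood is saturated
    m=cv2.morphologyEx(m,cv2.MORPH_CLOSE,np.ones((3,3)))
    cc=cv2.findContours(m,cv2.RETR_EXTERNAL,cv2.CHAIN_APPROX_NONE)[0]
    return max(cc,key=cv2.contourArea)[:,0]
for n,bx in {'scene':[(225,182,295,228),(150,170,210,212)],'side':[(258,185,305,236),(252,135,296,172)]}.items():
    c=cs[n]
    for b in bx:
        k=black(c,b); P=np.array([onz(c,p,.006)[:2] for p in k],np.float32)
        r=cv2.minAreaRect(P*1000); print(n,b,len(k),np.round(r[0]),np.round(r[1]),round(r[2],1))
a=cv2.resize(cs['scene']['img'][165:305,145:380],None,fx=3.2,fy=3.2,interpolation=cv2.INTER_CUBIC)
cv2.imwrite('pics/crop1.png',a[:,:,::-1])
b=cv2.resize(cs['side']['img'][130:320,180:330],None,fx=3.1,fy=3.1,interpolation=cv2.INTER_CUBIC)
cv2.imwrite('pics/crop2.png',b[:,:,::-1])
E
python3 m1.py
```

```text
Traceback (most recent call last):
  File "m1.py", line 14, in <module>
    k=black(c,b); P=np.array([onz(c,p,.006)[:2] for p in k],np.float32)
                              ~~~^^^^^^^^^^
  File "h.py", line 17, in onz
    e,v=ray(c,p); return e+v*(z-e[2])/v[2]
                                      ~^^^
IndexError: invalid index to scalar variable.
```

```bash
python3 - <<'E'
s=open('h.py').read()
s=s.replace("    return c\n","    elif np.shape(c['rotation'])==(3,): c['rotation']=R.from_rotvec(c['rotation']).as_matrix()\n    return c\n",1)
open('h.py','w').write(s)
import pickle
from h import *
cs=pickle.load(open('c0.pkl','rb'))
for c in cs.values():
    if np.shape(c['rotation'])==(3,): c['rotation']=R.from_rotvec(c['rotation']).as_matrix()
    print(np.shape(c['rotation']))
pickle.dump(cs,open('c0.pkl','wb'))
E
python3 m1.py
```

```text
(3, 3)
(3, 3)
(3, 3)
scene (225, 182, 295, 228) 131 [ 469. -114.] [113. 130.] 19.8
scene (150, 170, 210, 212) 93 [ 555. -336.] [106. 102.] 9.9
side (258, 185, 305, 236) 121 [ 479. -110.] [ 78. 131.] 19.9
side (252, 135, 296, 172) 89 [ 563. -334.] [ 78. 101.] 10.4
```

View pics/crop1.png

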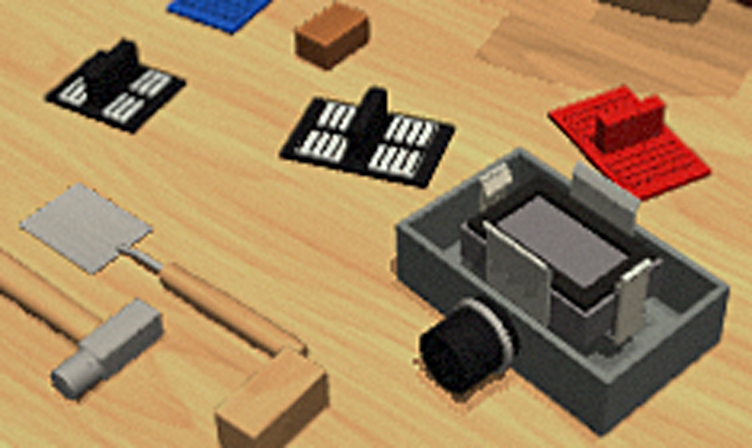

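View pics/crop2.png

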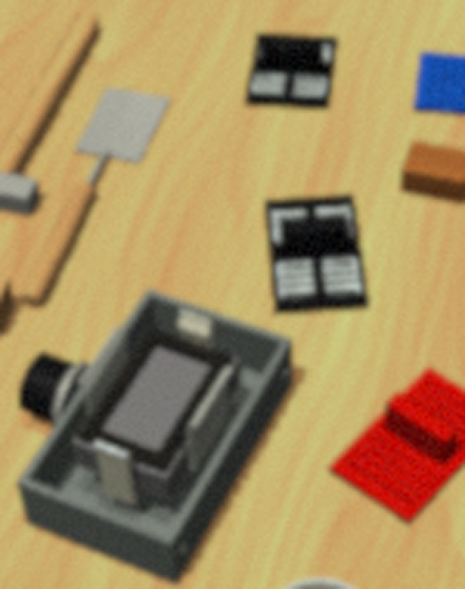

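The nearer plate, at scene (260,207), measures 131 x 78 mm, so it is the long cassette. The farther one, at scene (181,191), measures 101 x 78 mm, so it is the spare. The box rim corners and seal are clearly visible.

```bash
python3 - <<'E'
from h import *
import pickle
cs=pickle.load(open('c0.pkl','rb'))
S=lambda p:np.array(p)/3.2+[145,165]-.5*(1-1/3.2)
D=lambda p:np.array(p)/3.1+[180,130]-.5*(1-1/3.1)
sc=[(397,226),(519,149),(728,287),(603,378)]  # left,top,right,bottom in scene
sd=[(153,292),(292,343),(178,526),(23,487)]
for p in sc: print('scene',onz(cs['scene'],S(p),.058).round(4))
for p in sd: print('side',onz(cs['side'],D(p),.058).round(4))
P1=np.array([onz(cs['scene'],S(p),.058)[:2] for p in sc],np.float32);P2=np.array([onz(cs['side'],D(p),.058)[:2] for p in sd],np.float32)
for P in(P1,P2): print(cv2.minAreaRect(P*1000))
# cassette: where rib & box pts
s=state();print(s['ee_pos'],R.from_rotvec(s['tcp_rot']).as_matrix().round(3))
c=cs['wrist'];print(np.array(c['tool_from_camera']).round(3))
E
```

```text
scene [0.5905 0.012  0.058 ]
scene [0.4644 0.0324 0.058 ]
scene [0.497  0.2368 0.058 ]
scene [0.6208 0.212  0.058 ]
side [0.5834 0.0112 0.058 ]
side [0.4595 0.0333 0.058 ]
side [0.4938 0.2201 0.058 ]
side [0.6162 0.2186 0.058 ]
((543.7407836914062, 124.4322738647461), (207.26893615722656, 127.68599700927734), 80.95194244384766)
((537.6578979492188, 124.71171569824219), (209.91725158691406, 125.79629516601562), 81.01541137695312)
[ 0.2076268  -0.58900622  0.23042747] [[ 0.943  0.332 -0.   ]
 [ 0.332 -0.943  0.002]
 [ 0.    -0.002 -1.   ]]
[[-0.001  0.959  0.285  0.073]
 [ 1.     0.001  0.001 -0.   ]
 [ 0.001  0.285 -0.959 -0.143]
 [ 0.     0.     0.     1.   ]]
```

Emit:
arm_command(
  increments=[
    [0, 60, -53, 0, 0, 0, 0],
    [0, 120, -106, 0, 0, 0, 0],
    [0, 164, -145, 0, 0, 0, 0],
    [0, 205, -181, 0, 0, 0, 0],
    [0, 246, -217, 0, 0, 0, 0],
  ],
)

```text
clock: 0.78
ee_pos: [0.3605, -0.3147, 0.2312]
tcp_rot: [3.097, 0.529, 0.0]
ft_force: [1.3, -0.2, -0.4]
width: 0.998
```

Emit:
arm_command(
  increments=[
    [0, 41, -36, 0, 0, 0, 0],
    [0, 82, -72, 0, 0, 0, 0],
    [0, 123, -108, 0, 0, 0, 0],
    [0, 164, -144, 0, 0, 0, 0],
    [0, 164, -144, 0, 0, 0, 0],
  ],
)

```text
clock: 1.4
ee_pos: [0.4678, -0.123, 0.2311]
tcp_rot: [-3.094, -0.538, -0.0]
ft_force: [-0.4, -0.7, -0.1]
width: 0.997
```

Emit:
arm_command(
  increments=[
    [0, 0, 0, 0, 0, 0, 0],
    [0, 0, 0, 0, 0, 0, 0],
  ],
)

```text
clock: 1.65
ee_pos: [0.4663, -0.1274, 0.2311]
tcp_rot: [3.097, 0.527, -0.001]
ft_force: [0.4, 1.2, -0.0]
width: 0.995
```

```bash
python3 - <<'E'
from h import *
import pickle
c=cam('wrist'); save(c,'pics/w1.png'); pickle.dump(c,open('w1.pkl','wb'))
s=state();print(s['clock'],s['ee_pos'],s['qpos'].round(2),s['ft_force'])
for P in [(.474,-.112,.006),(.474,-.112,.04),(.54,.1245,.058)]: print(proj(c,P).round())
E
```

```text
1.7 [ 0.46634367 -0.12743346  0.23121627] [-0.43 -0.12  1.88 -0.    1.38  0.8 ] [ 0.39303934 -0.99439794 -0.97609981]
[265. 161.]
[264. 167.]
[14. -1.]
```

View pics/w1.png

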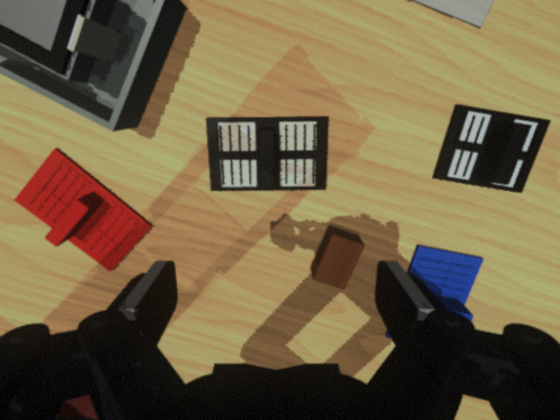

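The wrist view shows the long cassette at (207..328, 117..190), the spare at (490,148), red and blue decoys, a small brown block at (337,255), and the box at upper left. Now I'll measure the cassette precisely.

```bash
python3 - <<'E'
from h import *
import pickle
c=pickle.load(open('w1.pkl','rb')); s=state()
x0,y0,x1,y1=195,105,342,205
im=c['img'][y0:y1,x0:x1].astype(int)
m=((im[:,:,0]-im[:,:,2])<25).astype(np.uint8)*255
m=cv2.morphologyEx(m,cv2.MORPH_CLOSE,np.ones((3,3)));m=cv2.morphologyEx(m,cv2.MORPH_OPEN,np.ones((3,3)))
k=max(cv2.findContours(m,cv2.RETR_EXTERNAL,cv2.CHAIN_APPROX_NONE)[0],key=cv2.contourArea)[:,0]+[x0,y0]
P=np.array([onz(c,p,.005)[:2]*1000 for p in k],np.float32)
r=cv2.minAreaRect(P);print(r,k.min(0),k.max(0))
print('area pts',cv2.contourArea(P), cv2.boxPoints(r).round())
Rt=R.from_rotvec(s['tcp_rot']).as_matrix()
d=np.r_[np.array(r[0])/1000,0]-np.r_[s['ee_pos'][:2],0]
print('yaw',np.degrees(np.arctan2(Rt[1,0],Rt[0,0])),'shift tool mm',(Rt.T@d*1000).round(1))
E
```

```text
((481.7475891113281, -111.72280883789062), (78.73491668701172, 128.61068725585938), 19.917848587036133) [207 117] [327 189]
area pts 9874.652661463188 [[ 423.  -65.]
 [ 467. -186.]
 [ 541. -159.]
 [ 497.  -38.]]
yaw 19.29342356885288 shift tool mm [19.7 -9.7 -0. ]
```

Emit:
arm_command(
  increments=[
    [0, 19, -9.7, 45, 0, 0, -0.6],
    [0, 19, -9.7, 100, 0, 0, -0.6],
    [0, 19, -9.7, 150, 0, 0, -0.6],
    [0, 19, -9.7, 190, 0, 0, -0.6],
    [0, 19, -9.7, 190, 0, 0, -0.6],
  ],
)

```text
clock: 2.33
ee_pos: [0.4781, -0.1106, 0.0382]
tcp_rot: [-3.09, -0.542, 0.01]
ft_force: [-0.0, 0.5, -0.1]
width: 1.0
```

```bash
python3 - <<'E'
from h import *
import pickle
c=cam('wrist'); save(c,'pics/w2.png'); pickle.dump(c,open('w2.pkl','wb'))
s=state();print(s['clock'],s['ee_pos'],s['ft_force'])
E
```

```text
2.375 [ 0.48025827 -0.11129531  0.04061517] [0.49520533 0.05162464 0.56386417]
```

View pics/w2.png

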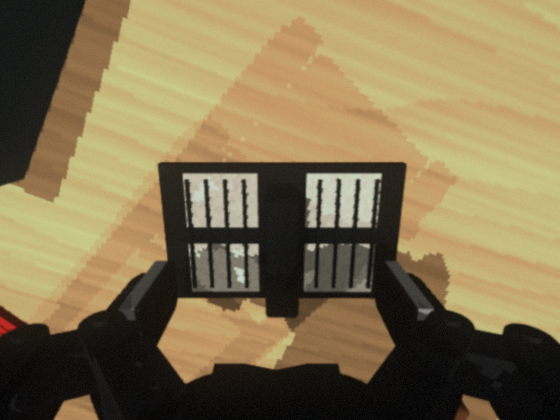

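```bash
python3 - <<'E'
from h import *
import pickle
c=pickle.load(open('w2.pkl','rb'));s=state()
Rt=R.from_rotvec(s['tcp_rot']).as_matrix()
for p,z in [((159,162),.006),((406,162),.006),((178,297.5),.006),((374,297.5),.006),((264,183),.04),((300,183),.04),((266,316),.04),((299,316),.04)]:
    P=onz(c,p,z); print(P.round(4),(Rt.T@(P-s['ee_pos'])*1000).round(1))
E
```

```text
[ 0.4983 -0.0381  0.006 ] [ 42.  -62.6  34.6]
[ 0.542  -0.1588  0.006 ] [41.9 65.8 34.4]
[ 0.4236 -0.0684  0.006 ] [-38.6 -59.6  34.8]
[ 0.4632 -0.1768  0.006 ] [-38.3  55.8  34.6]
[ 0.5144 -0.0918  0.04  ] [38.8 -6.7  0.5]
[ 0.5197 -0.1063  0.04  ] [38.8  8.7  0.5]
[ 0.4524 -0.1145  0.04  ] [-27.2  -6.5   0.7]
[ 0.4579 -0.1295  0.04  ] [-27.2   9.5   0.7]
```

The rib at (282,183–316) is centred between the fingers to within 1–2 mm, so I'll nudge, go down and grip.

Emit:
arm_command(
  increments=[
    [0, 2, 1.3, 12, 0, 0, 0],
    [0, 2, 1.3, 24, 0, 0, 0],
    [0, 2, 1.3, 30, 0, 0, 0],
    [0, 2, 1.3, 30, 0, 0, 0],
    [0, 2, 1.3, 30, 0, 0, 0],
  ],
)

```text
clock: 3.0
ee_pos: [0.4841, -0.1114, 0.0116]
tcp_rot: [3.094, 0.546, 0.001]
ft_force: [0.6, -0.7, 0.0]
width: 1.003
```

Emit:
arm_command(
  increments=[
    [255, 0, 0, 0, 0, 0, 0],
    [255, 0, 0, 0, 0, 0, 0],
    [255, 0, 0, 0, 0, 0, 0],
    [255, 0, 0, 0, 0, 0, 0],
    [255, 0, 0, 0, 0, 0, 0],
  ],
)

```text
clock: 3.62
ee_pos: [0.4841, -0.1115, 0.0115]
tcp_rot: [3.093, 0.546, 0.001]
ft_force: [0.6, -0.3, 2.3]
width: 0.178
```

Emit:
arm_command(
  increments=[
    [255, 0, 0, 0, 0, 0, 0],
    [255, 0, 0, 0, 0, 0, 0],
    [255, 0, 0, 0, 0, 0, 0],
    [255, 0, 0, 0, 0, 0, 0],
    [255, 0, 0, 0, 0, 0, 0],
  ],
)

```text
clock: 4.25
ee_pos: [0.4841, -0.1115, 0.0115]
tcp_rot: [3.093, 0.546, 0.001]
ft_force: [-0.2, -0.2, 4.3]
width: 0.178
```

Emit:
arm_command(
  increments=[
    [255, 0, 0, -15, 0, 0, 0],
    [255, 0, 0, -60, 0, 0, 0],
    [255, 0, 0, -115, 0, 0, 0],
    [255, 0, 0, -170, 0, 0, 0],
    [255, 0, 0, -225, 0, 0, 0],
  ],
)

```text
clock: 4.88
ee_pos: [0.4829, -0.1108, 0.238]
tcp_rot: [-3.093, -0.546, 0.001]
ft_force: [0.3, -0.8, -2.4]
width: 0.174
```

Emit:
arm_command(
  increments=[
    [255, 12, -49, 0, 0, 0, 6],
    [255, 24, -98, 0, 0, 0, 12],
    [255, 36, -147, 0, 0, 0, 18],
    [255, 48, -196, 0, 0, 0, 24],
    [255, 59, -244, 0, 0, 0, 29],
  ],
)

```text
clock: 5.5
ee_pos: [0.4546, 0.1397, 0.2364]
tcp_rot: [-3.132, 0.251, 0.001]
ft_force: [-0.0, 1.0, -2.4]
width: 0.179
```

Emit:
arm_command(
  increments=[
    [255, 0, 0, 0, 0, 0, 0],
    [255, 0, 0, 0, 0, 0, 0],
    [255, 0, 0, 0, 0, 0, 0],
  ],
)

```text
clock: 5.88
ee_pos: [0.4558, 0.1371, 0.2362]
tcp_rot: [3.131, -0.248, -0.001]
ft_force: [0.6, 0.5, -3.0]
width: 0.181
```

```bash
python3 - <<'E'
from h import *
import pickle
c=cam('wrist'); save(c,'pics/w3.png'); pickle.dump(c,open('w3.pkl','wb'))
s=state();print(s['clock'],s['ee_pos'],s['tcp_rot'],s['qpos'].round(2),s['ft_force'],s['ft_torque'],s['width'])
E
```

```text
5.925 [0.45584021 0.13701617 0.23622776] [ 3.13148265e+00 -2.48459857e-01 -5.68537316e-04] [ 0.13 -0.15  1.9  -0.    1.39  1.86] [-0.16484908 -0.61506209 -2.69309635] [-0.03310782 -0.01556758  0.01159466] 0.17413883144282602
```

View pics/w3.png

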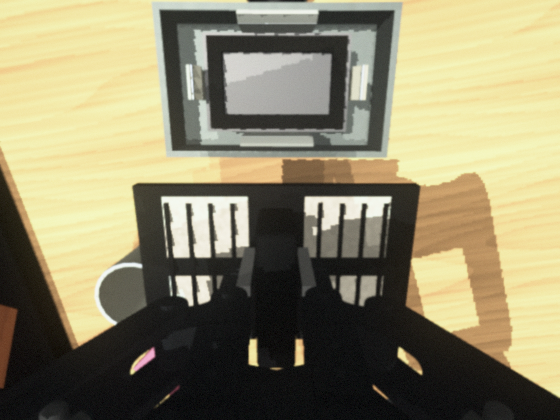

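Box fully visible: rim corners are about (152,3), (402,3), (388,158) and (166,158). The held plate's front edge runs at row 184 from col 135 to 419. Next come subpixel edges and an enlarged crop.

```bash
cat > m3.py <<'E'
from h import *
import pickle
c=pickle.load(open('w3.pkl','rb'));s=state()
Rt=R.from_rotvec(s['tcp_rot']).as_matrix(); t=s['ee_pos']
im=c['img'].astype(int)
# wood is saturated (R-B large); box grey
m=((im[:,:,0]-im[:,:,2])<28).astype(np.uint8)*255
m[165:]=0;m[:,:130]=0;m[:,425:]=0
m=cv2.morphologyEx(m,cv2.MORPH_OPEN,np.ones((5,5)))
k=max(cv2.findContours(m,cv2.RETR_EXTERNAL,cv2.CHAIN_APPROX_NONE)[0],key=cv2.contourArea)[:,0]
k=k[(k[:,1]>2)]
print('bbox',k.min(0),k.max(0))
def edge(sel,z=.058):
    P=np.array([Rt.T@(onz(c,p,z)-t)*1000 for p in k[sel]])[:,:2]
    vx,vy,x,y=cv2.fitLine(P.astype(np.float32),cv2.DIST_HUBER,0,.01,.01)[:,0]
    return x,y,np.degrees(np.arctan2(vy,vx))
L=edge((k[:,0]<170)&(k[:,1]>12)&(k[:,1]<145));Rr=edge((k[:,0]>382)&(k[:,1]>12)&(k[:,1]<145))
B=edge((k[:,1]>152)&(k[:,0]>180)&(k[:,0]<375));T=edge((k[:,1]<8)&(k[:,0]>165)&(k[:,0]<220))
print('tool mm, x y ang: L',L,'R',Rr,'B',B,'T',T)
cv2.imwrite('pics/crop3.png',cv2.resize(c['img'][0:200,130:430],None,fx=2.66,fy=2.66,interpolation=cv2.INTER_CUBIC)[:,:,::-1])
E
python3 m3.py
```

```text
bbox [152   3] [401 156]
tool mm, x y ang: L (np.float32(92.74869), np.float32(-104.31843), np.float32(0.055977505)) R (np.float32(92.58982), np.float32(104.02516), np.float32(0.253954)) B (np.float32(24.837097), np.float32(-0.7126207), np.float32(-89.9689)) T (np.float32(152.91095), np.float32(-49.08203), np.float32(89.79498))
```

View pics/crop3.png

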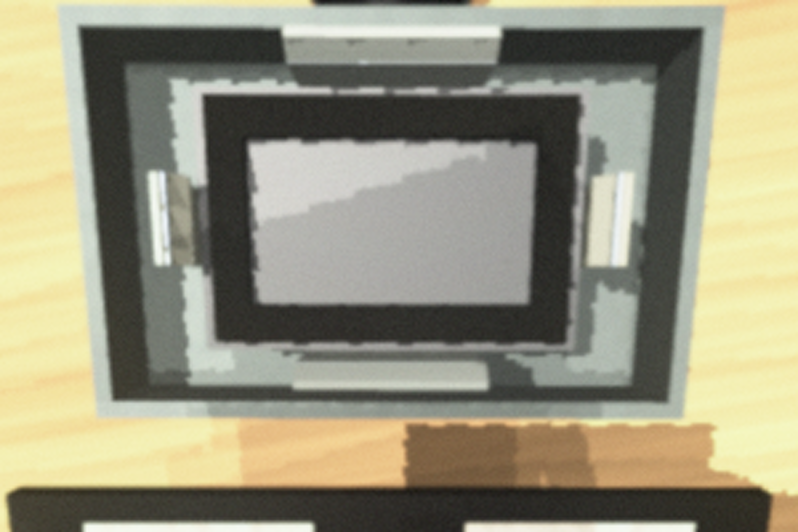

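```bash
python3 - <<'E'
from h import *
import pickle
c=pickle.load(open('w3.pkl','rb'));cs=pickle.load(open('c0.pkl','rb'));s=state()
Rt=R.from_rotvec(s['tcp_rot']).as_matrix(); t=s['ee_pos']
W=lambda p:np.array(p)/2.66+[130,0]-.5*(1-1/2.66)
S=lambda p:np.array(p)/3.2+[145,165]-.5*(1-1/3.2)
D=lambda p:np.array(p)/3.1+[180,130]-.5*(1-1/3.1)
tool=lambda P:(Rt.T@(P-t)*1000).round(1)
for z in (.07,.082,.094):
    q=[tool(onz(c,W(p),z)) for p in [(203,95),(580,95),(572,343),(215,343)]]; q=np.array(q)
    print('seal z',z,'ctr',q.mean(0).round(1),'size',q[:2,0].mean()-q[2:,0].mean(),q[1:3,1].mean()-q[[0,3],1].mean())
for z in (.09,.102,.114):
    h=[tool(onz(c,W(p),z)) for p in [(167,220),(612,220)]]; print('hooktop z',z,h[0][:2],h[1][:2],'sep',h[1][1]-h[0][1],'want136')
for z in (.078,.09,.102):
    h=[tool(onz(c,W(p),z)) for p in [(193,220),(588,220)]]; print('nose z',z,h[0][:2],h[1][:2],'sep',h[1][1]-h[0][1],'want122')
for z in (.095,.107,.119):
    f=[tool(onz(c,W(p),z)) for p in [(392,40),(392,365)]]; print('fencetop z',z,f[0][:2],f[1][:2],f[0][0]-f[1][0])
for p in [(8,492),(770,492)]:
    print('plate',tool(onz(c,W(p),t[2]-.0055)))
print(t)
E
```

```text
seal z 0.07 ctr [ 88.8   0.5 166.2] size 75.25 118.80000000000001
seal z 0.082 ctr [ 88.1   0.5 154.2] size 72.35 114.15
seal z 0.094 ctr [ 87.5   0.5 142.2] size 69.45 109.55
hooktop z 0.09 [ 88.9 -67.8] [88.8 66.9] sep 134.7 want136
hooktop z 0.102 [ 88.2 -65. ] [88.1 64.1] sep 129.1 want136
hooktop z 0.114 [ 87.5 -62.2] [87.5 61.3] sep 123.5 want136
nose z 0.078 [ 89.5 -62.4] [89.5 62.2] sep 124.6 want122
nose z 0.09 [ 88.9 -59.9] [88.8 59.7] sep 119.6 want122
nose z 0.102 [ 88.2 -57.4] [88.2 57.2] sep 114.6 want122
fencetop z 0.095 [136.1   0.3] [46.2  0.3] 89.89999999999999
fencetop z 0.107 [133.4   0.3] [47.4  0.3] 86.0
fencetop z 0.119 [130.7   0.2] [48.5  0.3] 82.19999999999999
plate [ 37.8 -65.    5.5]
plate [37.7 63.8  5.5]
[0.45584021 0.13701617 0.23622776]
```

The rim (208 × 128 mm as seen) puts the box centre at tool (88.9, −0.1) with yaw error near 0. The held plate's centre is at about (−2.1, −0.6). The hooks and seal suggest a cradle set low, with the seal at roughly z 70–78 mm. I'll move over the box and look before lowering.

Emit:
arm_command(
  increments=[
    [255, 30, 0.4, 0, 0, 0, 0],
    [255, 60, 0.4, 0, 0, 0, 0],
    [255, 91, 0.4, 0, 0, 0, 0],
    [255, 91, 0.4, 40, 0, 0, 0],
    [255, 91, 0.4, 70, 0, 0, 0],
  ],
)

```text
clock: 6.55
ee_pos: [0.5457, 0.122, 0.1647]
tcp_rot: [3.131, -0.25, -0.002]
ft_force: [-0.4, 0.2, -2.6]
width: 0.178
```

Emit:
arm_command(
  increments=[
    [255, 0, 0, 15, 0, 0, 0],
    [255, 0, 0, 30, 0, 0, 0],
    [255, 0, 0, 30, 0, 0, 0],
    [255, 0, 0, 30, 0, 0, 0],
    [255, 0, 0, 30, 0, 0, 0],
  ],
)

```text
clock: 7.18
ee_pos: [0.5464, 0.1236, 0.1376]
tcp_rot: [-3.132, 0.246, -0.003]
ft_force: [-0.3, 0.1, -3.0]
width: 0.178
```

```bash
python3 - <<'E'
from h import *
import pickle
a=cam('scene');b=cam('side');s=state();pickle.dump((a,b),open('p4.pkl','wb'))
print(s['clock'],s['ee_pos'],s['tcp_rot'],s['ft_force'],s['ft_torque'])
A=cv2.resize(a['img'][185:300,255:385],(520,460),interpolation=cv2.INTER_CUBIC)
B=cv2.resize(b['img'][205:320,180:285],(420,460),interpolation=cv2.INTER_CUBIC)
im=np.hstack([A,B]);im=cv2.resize(im,None,fx=.85,fy=.85)
cv2.imwrite('pics/p4.png',im[:,:,::-1])
E
```

```text
7.275 [0.54613106 0.12363531 0.13720433] [-3.13171120e+00  2.45892979e-01 -2.37683102e-03] [-0.3604048   0.19397632 -2.54097296] [ 0.00527687  0.00130841 -0.02991603]
```

View pics/p4.png

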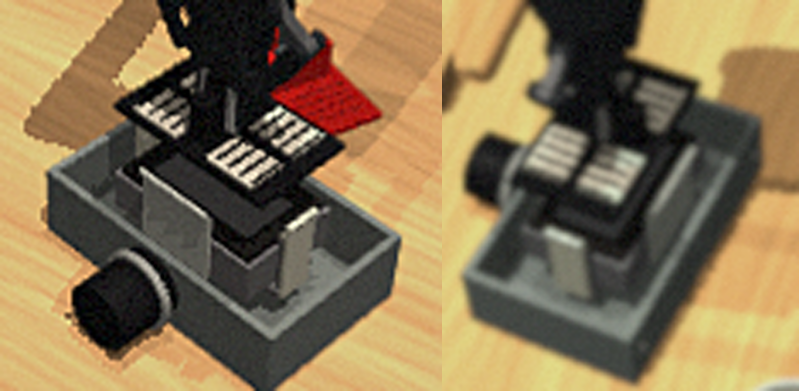

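Plate hangs level and centred above the fences in both views (its underside is about z 0.126, above the hook and fence tops). I'll lower it in small steps, watching the force.

Emit:
arm_command(
  increments=[
    [255, 0, 1, 4, 0, 0, 0],
    [255, 0, 1, 8, 0, 0, 0],
    [255, 0, 1, 12, 0, 0, 0],
    [255, 0, 1, 16, 0, 0, 0],
    [255, 0, 1, 16, 0, 0, 0],
  ],
)

```text
clock: 7.9
ee_pos: [0.5451, 0.1225, 0.1197]
tcp_rot: [3.132, -0.246, -0.002]
ft_force: [-0.1, 0.7, -2.5]
width: 0.179
```

Emit:
arm_command(
  increments=[
    [255, 0, 0, 2, 0, 0, 0],
    [255, 0, 0, 4, 0, 0, 0],
    [255, 0, 0, 6, 0, 0, 0],
    [255, 0, 0, 6, 0, 0, 0],
  ],
)

```text
clock: 8.4
ee_pos: [0.5453, 0.1225, 0.1141]
tcp_rot: [3.132, -0.246, -0.001]
ft_force: [0.1, -0.2, -2.2]
width: 0.174
```

Emit:
arm_command(
  increments=[
    [255, 0, 0, 1.5, 0, 0, 0],
    [255, 0, 0, 3, 0, 0, 0],
    [255, 0, 0, 4, 0, 0, 0],
    [255, 0, 0, 4, 0, 0, 0],
  ],
)

```text
clock: 8.9
ee_pos: [0.5454, 0.1225, 0.1102]
tcp_rot: [-3.132, 0.246, 0.0]
ft_force: [0.2, -0.2, -2.7]
width: 0.179
```

Emit:
arm_command(
  increments=[
    [255, 0, 0, 1.5, 0, 0, 0],
    [255, 0, 0, 3, 0, 0, 0],
    [255, 0, 0, 3, 0, 0, 0],
  ],
)

```text
clock: 9.28
ee_pos: [0.5453, 0.1225, 0.1071]
tcp_rot: [3.132, -0.246, -0.001]
ft_force: [1.5, -0.2, -3.1]
width: 0.172
```

Emit:
arm_command(
  increments=[
    [255, 0, 0, 1, 0, 0, 0],
    [255, 0, 0, 2, 0, 0, 0],
    [255, 0, 0, 3, 0, 0, 0],
    [255, 0, 0, 3, 0, 0, 0],
  ],
)

```text
clock: 9.78
ee_pos: [0.5454, 0.1225, 0.1042]
tcp_rot: [3.132, -0.246, -0.0]
ft_force: [0.0, -0.6, -3.1]
width: 0.178
```

Emit:
arm_command(
  increments=[
    [255, 0, 0, 1, 0, 0, 0],
    [255, 0, 0, 2, 0, 0, 0],
    [255, 0, 0, 2, 0, 0, 0],
  ],
)

```text
clock: 10.15
ee_pos: [0.5454, 0.1225, 0.1022]
tcp_rot: [3.132, -0.246, -0.0]
ft_force: [-0.8, 0.2, -2.4]
width: 0.174
```

Emit:
arm_command(
  increments=[
    [255, 0, 0, 1, 0, 0, 0],
    [255, 0, 0, 2, 0, 0, 0],
    [255, 0, 0, 2, 0, 0, 0],
  ],
)

```text
clock: 10.52
ee_pos: [0.5454, 0.1225, 0.1002]
tcp_rot: [3.132, -0.246, -0.0]
ft_force: [0.6, -0.6, -2.6]
width: 0.178
```

Emit:
arm_command(
  increments=[
    [255, 0, 0, 1, 0, 0, 0],
    [255, 0, 0, 2, 0, 0, 0],
    [255, 0, 0, 2, 0, 0, 0],
  ],
)

```text
clock: 10.9
ee_pos: [0.5457, 0.1224, 0.0985]
tcp_rot: [3.132, -0.246, 0.001]
ft_force: [-0.4, -1.2, -1.6]
width: 0.176
```

Emit:
arm_command(
  increments=[
    [255, 0, 0, 1, 0, 0, 0],
    [255, 0, 0, 2, 0, 0, 0],
    [255, 0, 0, 2, 0, 0, 0],
  ],
)

```text
clock: 11.28
ee_pos: [0.546, 0.1226, 0.0968]
tcp_rot: [-3.132, 0.246, -0.002]
ft_force: [0.3, -1.0, 3.0]
width: 0.171
```

Emit:
arm_command(
  increments=[
    [255, 0, 0, 1, 0, 0, 0],
    [255, 0, 0, 2, 0, 0, 0],
    [255, 0, 0, 2, 0, 0, 0],
  ],
)

```text
clock: 11.65
ee_pos: [0.546, 0.1225, 0.0948]
tcp_rot: [-3.132, 0.246, -0.002]
ft_force: [0.8, -0.2, 4.8]
width: 0.178
```

Emit:
arm_command(
  increments=[
    [255, 0, 0, 1, 0, 0, 0],
    [255, 0, 0, 2, 0, 0, 0],
    [255, 0, 0, 2, 0, 0, 0],
  ],
)

```text
clock: 12.02
ee_pos: [0.5453, 0.1224, 0.0919]
tcp_rot: [3.132, -0.246, -0.0]
ft_force: [1.1, -1.2, -0.3]
width: 0.177
```

Emit:
arm_command(
  increments=[
    [255, 0, 0, 1, 0, 0, 0],
    [255, 0, 0, 2, 0, 0, 0],
    [255, 0, 0, 2, 0, 0, 0],
  ],
)

```text
clock: 12.4
ee_pos: [0.5449, 0.1225, 0.0897]
tcp_rot: [3.132, -0.246, -0.002]
ft_force: [0.6, -0.3, -2.0]
width: 0.179
```

Emit:
arm_command(
  increments=[
    [255, 0, 0, 1, 0, 0, 0],
    [255, 0, 0, 2, 0, 0, 0],
    [255, 0, 0, 2, 0, 0, 0],
  ],
)

```text
clock: 12.78
ee_pos: [0.5453, 0.1225, 0.0881]
tcp_rot: [3.132, -0.246, -0.001]
ft_force: [-0.4, -0.3, -1.2]
width: 0.177
```

Force rose to +7 N over baseline and then dropped, so the hooks are now rubbing on the ends. Now 1 mm steps.

Emit:
arm_command(
  increments=[
    [255, 0, 0, 1, 0, 0, 0],
    [255, 0, 0, 1.5, 0, 0, 0],
    [255, 0, 0, 1.5, 0, 0, 0],
  ],
)

```text
clock: 13.15
ee_pos: [0.5455, 0.1225, 0.0868]
tcp_rot: [-3.132, 0.246, -0.0]
ft_force: [-0.9, 0.2, 0.4]
width: 0.175
```

Emit:
arm_command(
  increments=[
    [255, 0, 0, 0.5, 0, 0, 0],
    [255, 0, 0, 1, 0, 0, 0],
    [255, 0, 0, 1, 0, 0, 0],
  ],
)

```text
clock: 13.52
ee_pos: [0.5455, 0.1226, 0.0858]
tcp_rot: [-3.132, 0.246, -0.0]
ft_force: [-0.4, -0.3, 1.1]
width: 0.176
```

Emit:
arm_command(
  increments=[
    [255, 0, 0, 0.5, 0, 0, 0],
    [255, 0, 0, 0.5, 0, 0, 0],
    [255, 0, 0, 0.5, 0, 0, 0],
  ],
)

```text
clock: 13.9
ee_pos: [0.5456, 0.1226, 0.0856]
tcp_rot: [-3.132, 0.246, -0.001]
ft_force: [-1.9, -0.6, 4.9]
width: 0.177
```

Emit:
arm_command(
  increments=[
    [255, 0, 0, 0.3, 0, 0, 0],
    [255, 0, 0, 0.3, 0, 0, 0],
  ],
)

```text
clock: 14.15
ee_pos: [0.5456, 0.1226, 0.0854]
tcp_rot: [-3.132, 0.246, -0.001]
ft_force: [-2.4, -1.0, 6.2]
width: 0.177
```

Emit:
arm_command(
  increments=[
    [255, 0, 0, 0.3, 0, 0, 0],
    [255, 0, 0, 0.3, 0, 0, 0],
  ],
)

```text
clock: 14.4
ee_pos: [0.5456, 0.1225, 0.0853]
tcp_rot: [-3.132, 0.246, -0.001]
ft_force: [-3.2, -0.2, 7.6]
width: 0.175
```

Emit:
arm_command(
  increments=[
    [255, 0, 0, 0.3, 0, 0, 0],
    [255, 0, 0, 0.3, 0, 0, 0],
  ],
)

```text
clock: 14.65
ee_pos: [0.5456, 0.1226, 0.0851]
tcp_rot: [-3.132, 0.246, -0.0]
ft_force: [-3.5, -0.2, 8.1]
width: 0.175
```

Emit:
arm_command(
  increments=[
    [255, 0, 0, 0.3, 0, 0, 0],
    [255, 0, 0, 0.3, 0, 0, 0],
  ],
)

```text
clock: 14.9
ee_pos: [0.5457, 0.1226, 0.0849]
tcp_rot: [-3.132, 0.246, -0.001]
ft_force: [-4.0, -0.1, 8.6]
width: 0.178
```

Emit:
arm_command(
  increments=[
    [255, 0, 0, 0.3, 0, 0, 0],
    [255, 0, 0, 0.3, 0, 0, 0],
  ],
)

```text
clock: 15.15
ee_pos: [0.5457, 0.1226, 0.0848]
tcp_rot: [-3.132, 0.246, -0.001]
ft_force: [-4.7, 0.3, 9.7]
width: 0.175
```

```bash
python3 - <<'E'
from h import *
import pickle
a=cam('scene');b=cam('side');s=state()
print(s['clock'],s['ee_pos'],s['tcp_rot'],s['ft_force'],s['ft_torque'])
A=cv2.resize(a['img'][205:290,265:365],(500,425),interpolation=cv2.INTER_CUBIC)
B=cv2.resize(b['img'][220:300,185:255],(372,425),interpolation=cv2.INTER_CUBIC)
im=np.hstack([A,B]);im=cv2.resize(im,None,fx=.9,fy=.9)
cv2.imwrite('pics/p5.png',im[:,:,::-1])
E
```

```text
15.25 [0.54569363 0.12255393 0.08479134] [-3.13187034e+00  2.46077998e-01 -6.58232978e-04] [-4.51803116 -0.78596924 10.07224135] [-0.08923399  0.72676018 -0.07630173]
```

View pics/p5.png

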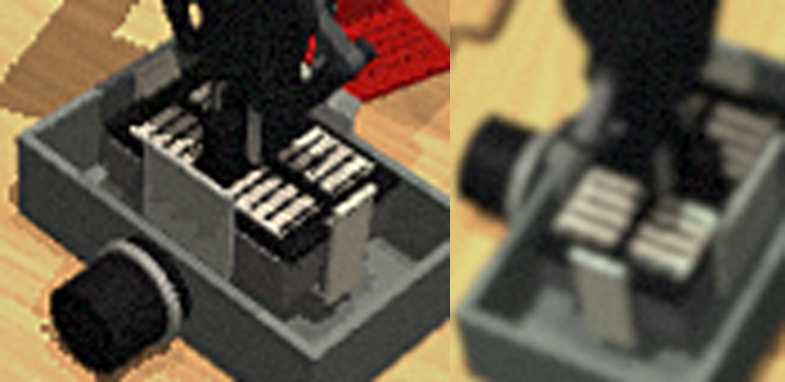

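The plate is down between the hooks and close to the seal: hook at (350,240), plate front edge at (270,240). A side force of −4.5 N has built up along x, so I'll ease that off before pressing on.

Emit:
arm_command(
  increments=[
    [255, -0.6, 0, 0, 0, 0, 0],
    [255, -0.6, 0, 0, 0, 0, 0],
  ],
)

```text
clock: 15.5
ee_pos: [0.5456, 0.1226, 0.0849]
tcp_rot: [-3.132, 0.246, -0.003]
ft_force: [-1.5, 0.9, 8.6]
width: 0.177
```

```bash
python3 -c "
from rig import *;s=state();print(s['ee_pos'],s['ft_force'],s['ft_torque'],s['tcp_rot'])"
```

```text
[0.54562465 0.12256988 0.08494844] [-1.53869762  0.88418498  8.58831257] [-0.19737301  0.49707881 -0.04138757] [-3.13185906e+00  2.46151141e-01 -2.60967847e-03]
```

Emit:
arm_command(
  increments=[
    [255, -0.2, 0, 0.4, 0, 0, 0],
    [255, -0.2, 0, 0.4, 0, 0, 0],
  ],
)

```text
clock: 15.75
ee_pos: [0.5456, 0.1226, 0.0848]
tcp_rot: [-3.132, 0.246, -0.003]
ft_force: [-2.4, -0.9, 9.5]
width: 0.175
```

Emit:
arm_command(
  increments=[
    [255, -0.1, 0, 0.4, 0, 0, 0],
    [255, -0.1, 0, 0.4, 0, 0, 0],
  ],
)

```text
clock: 16.0
ee_pos: [0.5456, 0.1226, 0.0846]
tcp_rot: [-3.132, 0.246, -0.003]
ft_force: [-2.2, -1.4, 12.0]
width: 0.174
```

Emit:
arm_command(
  increments=[
    [255, -0.1, 0, 0.4, 0, 0, 0],
    [255, -0.1, 0, 0.4, 0, 0, 0],
  ],
)

```text
clock: 16.25
ee_pos: [0.5456, 0.1226, 0.0844]
tcp_rot: [-3.132, 0.246, -0.004]
ft_force: [-3.2, -0.4, 12.3]
width: 0.174
```

```bash
python3 -c "
from rig import *;s=state();print(s['ee_pos'],s['ft_force'],s['ft_torque'],s['tcp_rot'])"
```

```text
[0.54564689 0.12258829 0.08438525] [-3.15861528 -0.3931944  12.33153605] [-0.21066967  0.70891606 -0.09289966] [-3.13189908  0.24604625 -0.00380312]
```

Net push is about 15 N at 1.4 mm below first seal contact. I'll ease off and see whether the plate springs back (not clicked) or stays held (clicked).

Emit:
arm_command(
  increments=[
    [255, 0, 0, -0.8, 0, 0, 0],
    [255, 0, 0, -0.8, 0, 0, 0],
  ],
)

```text
clock: 16.5
ee_pos: [0.5456, 0.1226, 0.0848]
tcp_rot: [-3.132, 0.246, -0.004]
ft_force: [-1.8, -0.2, 9.5]
width: 0.174
```

Emit:
arm_command(
  increments=[
    [255, 0, 0, -0.8, 0, 0, 0],
    [255, 0, 0, -0.8, 0, 0, 0],
  ],
)

```text
clock: 16.75
ee_pos: [0.5455, 0.1226, 0.0852]
tcp_rot: [-3.132, 0.246, -0.004]
ft_force: [-1.0, -0.4, 6.9]
width: 0.178
```

Emit:
arm_command(
  increments=[
    [255, 0, 0, -0.8, 0, 0, 0],
    [255, 0, 0, -0.8, 0, 0, 0],
  ],
)

```text
clock: 17.0
ee_pos: [0.5455, 0.1226, 0.0856]
tcp_rot: [-3.132, 0.246, -0.004]
ft_force: [1.0, -0.4, 5.3]
width: 0.175
```

Emit:
arm_command(
  increments=[
    [255, 0, 0, -0.8, 0, 0, 0],
    [255, 0, 0, -0.8, 0, 0, 0],
  ],
)

```text
clock: 17.25
ee_pos: [0.5453, 0.1226, 0.0858]
tcp_rot: [-3.132, 0.246, -0.003]
ft_force: [4.8, 0.2, 0.2]
width: 0.176
```

Emit:
arm_command(
  increments=[
    [255, 0, 0, -0.6, 0, 0, 0],
    [255, 0, 0, -0.6, 0, 0, 0],
  ],
)

```text
clock: 17.5
ee_pos: [0.5453, 0.1226, 0.0859]
tcp_rot: [-3.132, 0.246, -0.003]
ft_force: [7.0, -0.3, -4.4]
width: 0.172
```

```bash
python3 -c "
from rig import *;s=state();print(s['ee_pos'],s['ft_force'],s['ft_torque'],s['tcp_rot'])"
```

```text
[0.54530768 0.12257045 0.08593174] [ 6.97714601 -0.29214543 -4.35874001] [-0.09024035 -1.186835   -0.03859531] [-3.13171596  0.24636084 -0.00313466]
```

Going up, the plate is now held: 0.6 mm commanded gave only 0.1 mm of motion and the force turned to a pull. The hooks therefore hold it at TCP z 0.0859, with about 1.2 mm of seal squeeze. I'll neutralise the forces, then check that both hooks are closed before letting go.

Emit:
arm_command(
  increments=[
    [255, 1, 0, 0.5, 0, 0, 0],
    [255, 1, 0, 0.5, 0, 0, 0],
  ],
)

```text
clock: 17.75
ee_pos: [0.5454, 0.1226, 0.0858]
tcp_rot: [-3.132, 0.246, 0.0]
ft_force: [1.6, -0.2, 2.1]
width: 0.176
```

```bash
python3 - <<'E'
from h import *
a=cam('scene');b=cam('side');w=cam('wrist');s=state()
print(s['clock'],s['ee_pos'],s['tcp_rot'],s['ft_force'],s['ft_torque'])
A=cv2.resize(a['img'][205:290,265:365],(400,340),interpolation=cv2.INTER_CUBIC)
B=cv2.resize(b['img'][220:305,185:285],(400,340),interpolation=cv2.INTER_CUBIC)
W=cv2.resize(w['img'][120:300,90:470],(540,256),interpolation=cv2.INTER_CUBIC)
im=np.zeros((596,800,3),np.uint8);im[:340,:400]=A;im[:340,400:]=B;im[340:,:540]=W
cv2.imwrite('pics/p6.png',im[:,:,::-1])
E
```

```text
17.9 [0.54536622 0.12256003 0.08583341] [-3.13190879e+00  2.46144464e-01  1.96513170e-04] [1.7727917  0.24489485 2.58356652] [-0.01898369 -0.30625163 -0.06565521]
```

View pics/p6.png

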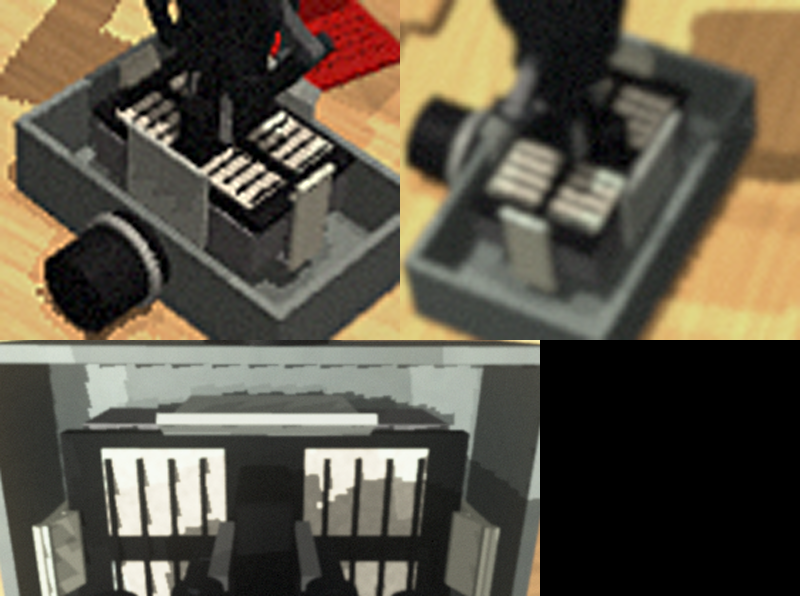

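The wrist view shows both hook noses lying over the plate ends: left hook at (33–87) against plate edge 65, right hook at (447–498) against plate edge 467. It is symmetric and level. Letting go with a partial opening to stay clear of the hooks, then straight up.

Emit:
arm_command(
  increments=[
    [150, 0, 0, 0, 0, 0, 0],
    [150, 0, 0, 0, 0, 0, 0],
    [150, 0, 0, 0, 0, 0, 0],
    [150, 0, 0, 0, 0, 0, 0],
  ],
)

```text
clock: 18.4
ee_pos: [0.5453, 0.1225, 0.0858]
tcp_rot: [3.132, -0.246, -0.001]
ft_force: [-0.2, 0.1, 0.6]
width: 0.409
```

Emit:
arm_command(
  increments=[
    [150, 0, 0, -5, 0, 0, 0],
    [150, 0, 0, -15, 0, 0, 0],
    [150, 0, 0, -40, 0, 0, 0],
    [150, 0, 0, -80, 0, 0, 0],
    [150, 0, 0, -130, 0, 0, 0],
  ],
)

```text
clock: 19.02
ee_pos: [0.5448, 0.1224, 0.217]
tcp_rot: [3.132, -0.246, -0.002]
ft_force: [1.4, -0.1, -0.8]
width: 0.417
```

Emit:
arm_command(
  increments=[
    [150, -40, 0, 0, 0, 0, 0],
    [150, -80, 0, 0, 0, 0, 0],
    [150, -80, 0, 0, 0, 0, 0],
    [150, -80, 0, 0, 0, 0, 0],
  ],
)

```text
clock: 19.52
ee_pos: [0.4673, 0.135, 0.2169]
tcp_rot: [-3.132, 0.246, -0.004]
ft_force: [0.7, -0.5, -0.6]
width: 0.418
```

```bash
python3 - <<'E'
from h import *
a=cam('scene');b=cam('side');w=cam('wrist');s=state()
print(s['clock'],s['ee_pos'],s['ft_force'],s['width'])
A=cv2.resize(a['img'][205:290,265:365],(400,340),interpolation=cv2.INTER_CUBIC)
B=cv2.resize(b['img'][135:305,185:385],(400,340),interpolation=cv2.INTER_CUBIC)
W=cv2.resize(w['img'][0:180,130:430],(427,256),interpolation=cv2.INTER_CUBIC)
im=np.zeros((596,800,3),np.uint8);im[:340,:400]=A;im[:340,400:]=B;im[340:,:427]=W
cv2.imwrite('pics/p7.png',im[:,:,::-1])
E
```

```text
19.675 [0.46740216 0.13480845 0.21621942] [ 0.58367816  0.5928727  -0.07938868] 0.41104467193956334
```

View pics/p7.png

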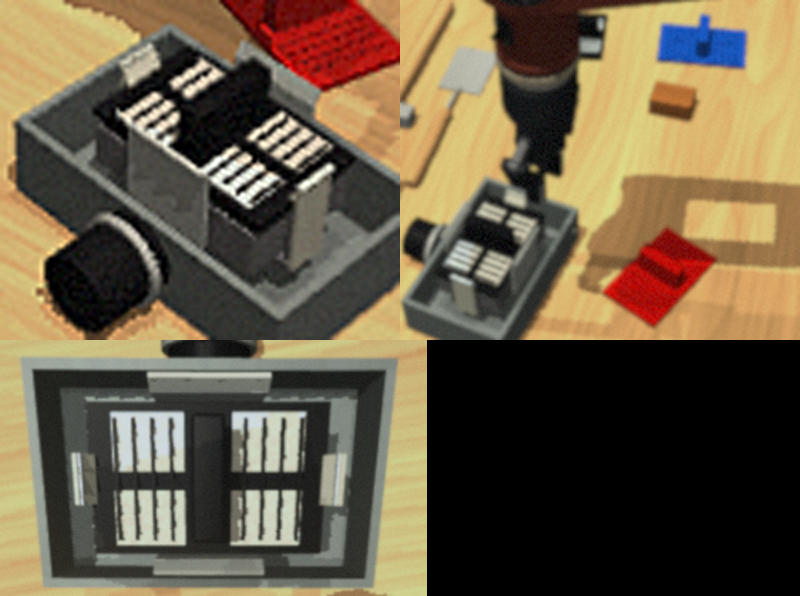

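The cassette lies level and centred on the seal. Both hooks overlap its ends: the left one at (83,480) and the right one at (333,480) in the wrist view. The gripper is clear of everything, so I'm handing in.

```bash
python3 -c "
from rig import *;print(hand_in())"
```

```text
the job is handed in; nothing more can be done
None
```

The long cassette (measured at 131 × 78 mm; the spare came out at 101 × 78 mm) is fitted on the dust box, released, and the job was handed in at about 20 s.

- **Hooks:** The force rose about 7 N over the hook slopes and dropped as the noses passed. I felt no distinct click, so I checked by easing off: the plate stayed held at TCP z 0.0859, and a 0.6 mm upward command gave only 0.1 mm of motion.
- **Seal:** At the deepest push the net force was about 15 N. If the seal carried all of it, that is about 2.5 mm of squeeze, below the 3.5 mm crush limit. It now sits at about 1.2 mm.
- **Side force:** About 4.5 N built up along x while pressing, and about 7 N briefly while I eased off. I relieved both before letting go.
- **Final views:** The cassette is level and centred, with both hooks over its ends. The gripper is clear, with force near zero. I reached for nothing else. My last check did not look closely at the spare or the farther tools, and the hand-in reports no verdict.

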